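# Unhook the drawplate and stand it in its holder

### The arm

A 7-joint arm with a two-finger parallel gripper is mounted at the origin on the work surface. World frame = base frame: x ahead of the robot, y to its left, z up, the work surface at z = 0. Lengths are in m, angles in degrees, forces in N, time in s.
With the tool pointing down it reaches from about 0.425 to 0.875 m from the base axis. Payload 4.7 kg.
Tool frame: the origin (TCP) lies on the mounting face of the last link; the fingertips stand tcp_to_tips ahead of it and the grasp point (between the pads) lies 164 mm ahead of it (tcp_to_tips is the distance from the TCP to the fingertips, in m); z points along the fingers, y is the line along which they close (so a half turn about z gives the same grasp; the last joint's range is limited). The gripper opens to 87 mm and grips with 3 to 60 N. Pads are 19 mm wide; open, the fingers measure 117 mm over their backs; the gripper's body (75 mm by 190 mm) begins 51 mm behind the grasp point.
Start: joints at [-71.614, 18.392, -4.016, 83.108, 1.295, 78.541, -3.26], TCP at [0.196, 0.62, 0.405] pointing down, gripper open.
Joint ranges: [-163.93, 163.93], [-17.29, 119.83], [-79.2, 71.16], [3.27, 140.29], [-89.18, 269.18], [5.43, 117.66], [-154.24, 154.24]. Speed limits (degrees/s): [147.25, 147.25, 180, 180, 180, 180, 180].

### API

Orientations are given as [roll, pitch, yaw] about the fixed x, y, z axes, in that order (R = Rz(yaw) Ry(pitch) Rx(roll)).
In Python, from cell import get_obs, read_camera, sign_off, tcp_to_tips gives the robot as it stands.
- The arm moves only by the tool drive_tool, never from a script. Its argument "rows" is one flat list of numbers, 7 for each row, row after row: the shift along the tool's x, y, z in m, then the turn, a rotation vector about the tool's x, y, z in rad, then the gripper command: -1 is shut, 1 is fully open, values between are in proportion. In form: [tx, ty, tz, rx, ry, rz, fingers, tx, ty, tz, rx, ry, rz, fingers, ...]. A call has 1 to 5 rows; each row shifts and turns the commanded pose from where the row before left it, along the tool's axes as they then stand; what a row does not reach is not made up. A row lasts 1/8 s, in which the tool goes at most 62.5 mm and 10.7 degrees, less where a joint would pass 70% of its speed; a pose out of reach is approached as far as the arm can. A call is refused whole if a number of a shift passes 0.0625 or a number of a turn 0.188, either way. A call with a gripper value outside its range is refused whole. The fingers move at their own pace and stop on an object; "grip_force" is the grip in N (left out, the last holds). Time passes only in rows, so rows that do not move let the fingers close. It gives the time, the measured TCP pose, the force, the opening and the grip force at its end, in the units of the state.
- get_obs(): the state, without advancing time (a new reading comes with each control period).
- read_camera(name): name is "scene" or "side" or "wrist"; returns a dict with "color" (400x640x3 uint8, blue, green, red), "fov_y" (degrees; the focal length in pixels is half the picture's height over the tangent of half this angle, whatever the lens; pixels are square), "cx", "cy" (the principal point, pixels), "k1" (the pictures are not rectified: a ray, as slopes to the right and down, at radius r is drawn at 1 + k1 r^2 times it, then the intrinsics apply), "cam_to_world" (4x4, takes a point from camera to world coordinates); the wrist camera has in their place "mount" (4x4, takes a point from camera to tool coordinates, whose origin is the TCP and whose axes are the flange's). Camera axes: x right, y up, looking along -z (the intrinsics and any distortion apply to the point x, -y, -z); pixel columns grow to the right and rows downward; lengths in m; the calibration is good to about 2 mm. A picture is of the moment at which its call begins: read the wrist's pose just before it. There is no depth.
- sign_off(): hands the job in; it is judged then, once.
The state is a dict: "time_s": time; "qpos": joint angles; "joint_velocities": joint speeds; "effort": joint torques, N m; "tool_pos": TCP position; "tool_rot": TCP orientation; "force": force on the tool from outside, world axes, zero at the start; "wrist_torque": the same for the moment, N m; "grip_width": finger opening in m; "grasp_force": force on a finger pad.
Only numpy, scipy, OpenCV 4.12 (cv2) and the standard library are available. Lean on these libraries where they do the work, as an engineer would, in place of code of your own. Each camera call takes 0.05 s, during which the arm holds its last target. There are 200 camera calls.

### The job

Take the steel drawplate off its hook wire, lifting it just enough to slide it over the wire's upturned end without straining the wire (no more than 15 N on it), and stand it in the slot of the wooden holder block, foot first, hanging-eye end up. Keep hold of it until it is fully home on the slot's floor, then let go, and leave everything else where it is.

Things in the scene. Friction and masses are not known exactly. Their poses are not given: they have to be found in the camera images.
- drawplate: Bare steel wire-drawing plate, 130 mm tall (z), 40 wide (y), 10 thick (x), 0.24 to 0.44 kg, rows of tiny graded holes in its lower half, front and back alike. Origin: centre of its foot (lower end); z runs up the plate. The lowest 4 mm are narrowed to 36 x 7 mm. It hangs by its eye on the stand's wire, x along the wire (within 3 degrees), foot 64 mm above the bench.
- eye (a point): Middle of the upper lip of the plate's hanging eye, 89 mm above the foot. The eye is an opening through the plate's thickness, 16 mm wide (y -8 to +8) and 19 mm high (70 to 89 mm above the foot), lips rounded. At the start the upper lip rests on the wire. The solid end above the eye (89 to 130 mm above the foot) is the place to grip.
- stand: Hook stand that holds the drawplate, fixed to the bench: steel base 90 x 100 mm, 12 thick, wooden post 16 x 30 mm up to z 158 mm. Origin: under the post's centre, at bench level. A steel wire of 6 mm diameter, its axis 150 mm above the bench, leaves the post in the stand's -x direction; the plate starts 50 to 62 mm out along it. Load the wire with no more than 15 N.
- bend (a point): Point on the wire's axis 73 mm out from the stand's origin; axes as the stand's. Up to here the wire is level; from here it has been bent in use, by anything from 16 degrees down to 9 degrees up (unmeasured, never sideways), and runs straight 65 mm on to its end, where it turns up square. The wire is stiff: about 17 N per mm at its end.
- plain_end (a point): Where the wire's end would be were it not bent: on the axis 138 mm out from the stand's origin, 150 mm above the bench; axes as the stand's. The turned-up tip is 6 mm thick, rounded, its top 9 mm above the wire's upper side just behind it. The eye therefore has only 3 to 4 mm of up-and-down play in all while passing the tip, against 13 mm on the plain wire.
- holder: Hardwood holder block fixed to the bench, 90 (x) x 100 (y) x 45 mm high. Origin: centre of its underside. An upright slot in the middle of its top, 13 mm (x) by 43 mm (y), 30 mm deep, its mouth bevelled 2 mm; the plate stands in it, either way round, with its thickness along the block's x.
- slot_floor (a point): Centre of the floor of the holder's slot, 15 mm above the bench; axes as the holder's. The plate is home when its foot is here.
- gauge: Bystander: a small steel gauge with a ring at its top, 92 x 33 x 6 mm, hanging on the wire of a second stand of the same kind. Origin: centre of its lower end. Leave alone.
- stand2: The second hook stand, fixed, of the same shape and size as the first. Its wire runs to its -x, 128 mm long, about 150 mm above the bench, tip top at 165 mm. Origin: under the post's centre.
- oiler: Bystander: small white oil bottle, 34 mm diameter, 85 tall. Origin: centre of its underside.
- jar: Bystander: small glass jar with a metal lid, 52 mm diameter, 50 tall. Origin: centre of its underside.
- bur_block: Bystander: wooden block, 70 x 110 x 35 mm, with burs standing in it to 70 mm. Origin: centre of its underside.
- mallet: Bystander: hammer, 240 mm long, lying along its x. Origin: underside.
- scraper: Bystander: screwdriver-like scraper, 160 mm long, lying along its x. Origin: underside.
- pliers: Bystander: pliers, 120 mm long, lying along their x. Origin: underside.
Not all that is in view belongs to the job. Leave any green look-alike of the drawplate alone.

How it is judged (in metres and radians):
On the way, in this order (a step that is already met when the one before it is completed fails the run):
1. the drawplate is off the wire, past its upturned tip, held by the gripper (contact force between the fingers and drawplate above 0.5 N and x of drawplate in the frame of stand below -0.152 m), for 0.1 s.
2. the drawplate stands on the floor of the holder's slot, still held (z of drawplate in the frame of slot_floor below 0.003 m and horizontal distance between drawplate and slot_floor below 0.005 m and angle between drawplate's own z axis and vertical below 0.15 rad and angle between the x axis of drawplate and the x axis of holder, either way round below 0.2 rad and height (world z) of drawplate above 0.008 m and contact force between the fingers and drawplate above 0.5 N), for 0.2 s.
At the end, for the whole second after the job is handed in: The drawplate stands foot down in the holder's slot, foot within 3 mm of the slot's floor and within 5 mm of its centre, upright within 0.15 rad and its thickness within 0.2 rad of the block's x (either way round), released and at rest (z of drawplate in the frame of slot_floor below 0.003 m and horizontal distance between drawplate and slot_floor below 0.005 m and angle between drawplate's own z axis and vertical below 0.15 rad and angle between the x axis of drawplate and the x axis of holder, either way round below 0.2 rad and height (world z) of drawplate above 0.008 m and contact force between the fingers and drawplate below 0.1 N and linear speed of drawplate below 0.02 m/s); the robot touches nothing.
It fails at once if the hook wire or stand loaded with more than 15 N by the plate (contact force between drawplate and stand above 15 N).
It fails at once if the hook stand pressed with more than 15 N by the robot (contact force between any of the fingers, the arm and stand above 15 N).
It fails at once if a bystander moved by more than 20 mm (distance of any of gauge, oiler, jar, bur_block, mallet, scraper, pliers from where it was at the start of the episode above 0.02 m).
It also fails if it takes over 59 s, if anything falls off the work surface, if the arm or the gripper's body presses on something with over 40 N, if the wrist force passes 120 N, or if a joint passes its speed limit or range.

## Working session

There is one attempt and no reset: what is moved stays moved. The work goes in short steps, Python scripts to look and compute and a tool call to move; the robot and the scene stay as the last step left them, time stands still between calls to the robot, and variables do not carry over. Pictures are saved under pics/ and viewed, at most 12 in all, crops included, and the job is handed in when it is done.

Besides the shell and the picture viewer there is one more tool, called after "Emit:" as name(argument=value, ...) on one line, values as JSON. drive_tool: Moves the arm, as the interface text tells. Its arguments: {"type":"object","properties":{"rows":{"type":"array","items":{"type":"number"}},"grip_force":{"type":"number"}},"required":["rows"]}

```bash
ls; mkdir -p pics; cat > h.py <<'E'
import numpy as np, cv2, json
from scipy.spatial.transform import Rotation as R
from cell import get_obs, read_camera, sign_off, tcp_to_tips
def T_tool(o):
    T=np.eye(4); T[:3,:3]=R.from_euler('xyz',o['tool_rot'],degrees=True).as_matrix(); T[:3,3]=o['tool_pos']; return T
def cam(n):
    o=get_obs(); c=read_camera(n)
    c['T']=np.array(c['cam_to_world']) if n!='wrist' else T_tool(o)@np.array(c['mount'])
    return c
def K(c):
    f=200/np.tan(np.radians(c['fov_y'])/2); return np.array([[f,0,c['cx']],[0,f,c['cy']],[0,0,1]])
def D(c): return np.array([c['k1'],0,0,0,0.])
def ray(c,uv):
    s=cv2.undistortPoints(np.array(uv,float).reshape(-1,1,2),K(c),D(c)).reshape(-1,2)
    d=np.c_[s[:,0],-s[:,1],-np.ones(len(s))]@c['T'][:3,:3].T
    return c['T'][:3,3],d/np.linalg.norm(d,axis=1)[:,None]
def onz(c,uv,z):
    o,d=ray(c,uv); return o+d*((z-o[2])/d[:,2])[:,None]
def proj(c,P):
    p=(np.array(P,float).reshape(-1,3)-c['T'][:3,3])@c['T'][:3,:3]; p=p*[1,-1,-1]
    return cv2.projectPoints(p,np.zeros(3),np.zeros(3),K(c),D(c))[0].reshape(-1,2)
def tri(c1,u1,c2,u2):
    o1,d1=ray(c1,u1);o2,d2=ray(c2,u2);d1=d1[0];d2=d2[0]
    s=np.linalg.lstsq(np.c_[d1,-d2],o2-o1,rcond=None)[0]
    a=o1+s[0]*d1;b=o2+s[1]*d2; return (a+b)/2,np.linalg.norm(a-b)
def save(c,name,box=None,k=1):
    im=c['color']
    if box: x0,y0,x1,y1=box; im=im[y0:y1,x0:x1]
    cv2.imwrite('pics/'+name,cv2.resize(im,None,fx=k,fy=k,interpolation=cv2.INTER_CUBIC))
E
python3 - <<'E'
from h import *
import pickle
print(get_obs(), tcp_to_tips)
for n in ['scene','side','wrist']:
    c=cam(n); save(c,n+'0.png'); pickle.dump(c,open(n+'0.pkl','wb')); print(n,c['T'].round(3).tolist(),c['fov_y'],c['k1'],c['cx'],c['cy'])
E
```

```text
pics
{'time_s': 0.0, 'qpos': array([-71.61488569,  18.43928791,  -4.01458102,  83.17366316,
         1.29779272,  78.54131524,  -3.25887175]), 'joint_velocities': array([ 0.093857  , -0.00248642, -0.0213905 , -0.05413302, -0.04805219,
        0.11922401, -0.07075009]), 'effort': array([ 7.05242583e-04, -4.91294432e+01, -4.03346876e-01, -3.12519479e+01,
       -6.38628239e-02,  4.38720058e-02,  1.66864388e-04]), 'tool_pos': array([0.19628257, 0.61944541, 0.40366934]), 'tool_rot': array([-1.79891127e+02,  8.75529179e-03,  1.62425400e+02]), 'force': array([-0.46727538,  0.08028355,  0.04963481]), 'wrist_torque': array([-0.02726179,  0.00838367,  0.04157955]), 'grasp_force': 0.0, 'grip_width': 0.08702921809101113} 0.1822
scene [[0.403, -0.548, 0.733, 1.378], [0.915, 0.229, -0.332, -0.352], [0.014, 0.805, 0.593, 0.762], [0.0, 0.0, 0.0, 1.0]] 43.56011629835384 0.04638729754927383 320.41959269348445 203.72248148159298
side [[-0.974, 0.135, -0.183, 0.439], [-0.227, -0.642, 0.732, 0.65], [-0.019, 0.755, 0.656, 0.68], [0.0, 0.0, 0.0, 1.0]] 56.422467727749414 -0.011529611148077252 328.1522577874775 192.37910765888392
wrist [[0.302, -0.914, -0.271, 0.123], [0.953, 0.289, 0.088, 0.644], [-0.002, -0.285, 0.959, 0.383], [0.0, 0.0, 0.0, 1.0]] 59.53803315449798 -0.06422648230615273 323.21642748602665 193.13564820316918
```

View pics/scene0.png

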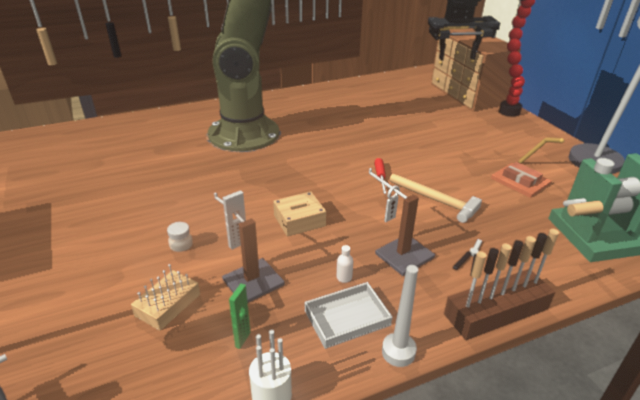

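View pics/side0.png

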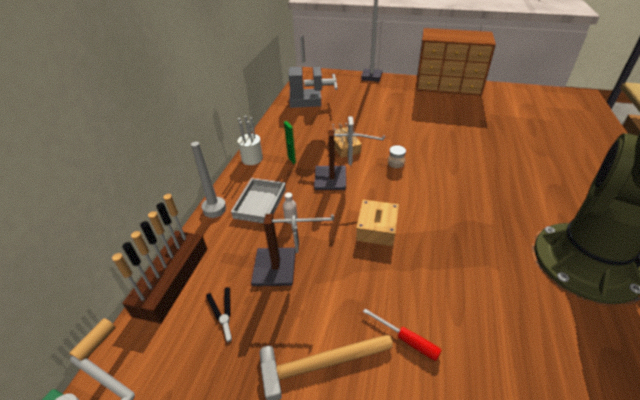

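The scene view shows the drawplate at (234,220) on the stand with its post at (250,250) and the holder at (300,212). In the side view the plate is at (351,140), the stand at (331,165) and the holder at (378,222). I'll enlarge both.

```bash
python3 - <<'E'
import pickle
from h import *
a=pickle.load(open('scene0.pkl','rb'))['color'][180:310,200:335]
b=pickle.load(open('side0.pkl','rb'))['color'][110:250,305:415]
f=lambda i,k:cv2.resize(i,None,fx=k,fy=k,interpolation=cv2.INTER_CUBIC)
a=f(a,3.2);b=f(b,3.2)
h=max(a.shape[0],b.shape[0]);o=np.zeros((h,a.shape[1]+b.shape[1],3),np.uint8);o[:a.shape[0],:a.shape[1]]=a;o[:b.shape[0],a.shape[1]:]=b
print(o.shape,a.shape);cv2.imwrite('pics/z0.png',o)
E
```

```text
(448, 784, 3) (416, 432, 3)
```

View pics/z0.png

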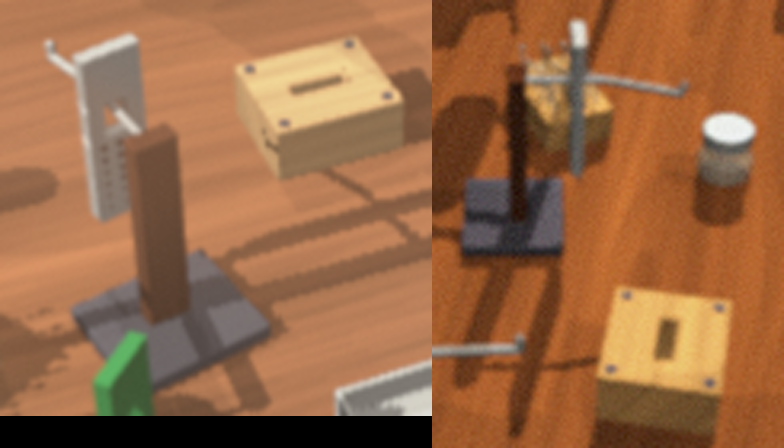

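The zoom shows the plate top at scene (233.4,194.4) and side (350.6,117.8). The wire tip is at scene (215,193) and side (384,136). The wire droops past the bend. The slot is at scene (299,206.6) and side (378.4,216). Next I'll triangulate these points.

```bash
python3 - <<'E'
import pickle
from h import *
a=pickle.load(open('scene0.pkl','rb'));b=pickle.load(open('side0.pkl','rb'))
A=lambda x,y:[200+x/3.2,180+y/3.2]
B=lambda x,y:[305+(x-432)/3.2,110+y/3.2]
np.set_printoptions(precision=4,suppress=True)
for n,p,q in [('platetop',A(107,45),B(578,26)),('tip',A(48,43),B(685,83)),('posttop',A(152,134),B(519,74)),('slot',A(317,85),B(667,339))]:
    print(n,*tri(a,p,b,q))
print('base corners side',onz(b,[B(466,182),B(563,182),B(562,253),B(461,253)],.012))
print('base scene',onz(a,[A(72,309),A(202,252),A(270,325)],.012))
print('plate top ends scene',onz(a,[A(78,50),A(136,38)],.194))
print('holder screws scene',onz(a,[A(250,69),A(349,44),A(387,96),A(284,123)],.045))
print('holder screws side',onz(b,[B(627,296),B(719,308),B(709,383),B(608,369)],.045))
print('slot',onz(a,[A(317,85),A(292,90),A(341,80)],.045),onz(b,[B(667,339),B(671,320),B(663,359)],.045))
E
```

```text
platetop [ 0.5838 -0.1793  0.1976] 0.004087822149119907
tip [ 0.4956 -0.1981  0.1452] 0.0009402542720273992
posttop [ 0.6288 -0.167   0.1563] 0.0012715596144908202
slot [ 0.4785 -0.0012  0.0425] 0.0021707641596036497
base corners side [[ 0.6881 -0.201   0.012 ]
 [ 0.6    -0.2192  0.012 ]
 [ 0.5815 -0.1197  0.012 ]
 [ 0.6668 -0.1018  0.012 ]]
base scene [[ 0.6078 -0.225   0.012 ]
 [ 0.589  -0.1295  0.012 ]
 [ 0.6723 -0.111   0.012 ]]
plate top ends scene [[ 0.5802 -0.1953  0.194 ]
 [ 0.5814 -0.1593  0.194 ]]
holder screws scene [[ 0.4447 -0.0413  0.045 ]
 [ 0.4433  0.0405  0.045 ]
 [ 0.5158  0.0407  0.045 ]
 [ 0.5166 -0.0412  0.045 ]]
holder screws side [[ 0.5145 -0.0411  0.045 ]
 [ 0.4428 -0.0422  0.045 ]
 [ 0.4422  0.039   0.045 ]
 [ 0.516   0.0404  0.045 ]]
slot [[ 0.4831 -0.0021  0.045 ]
 [ 0.4817 -0.0215  0.045 ]
 [ 0.4842  0.0169  0.045 ]] [[ 0.4777  0.0002  0.045 ]
 [ 0.4774 -0.0211  0.045 ]
 [ 0.4779  0.0218  0.045 ]]
```

```bash
cat >> h.py <<'E'
def plan(goals,grip=1,start=None):
    """goals: list of (pos, R matrix, nrows) -> tool-frame rows, printed 5 per call"""
    o=get_obs(); T=T_tool(o) if start is None else start.copy(); out=[]
    for p,Rg,n in goals:
        p0=T[:3,3].copy();R0=T[:3,:3].copy();rv=R.from_matrix(R0.T@Rg).as_rotvec()
        for i in range(1,n+1):
            Rn=R0@R.from_rotvec(rv*i/n).as_matrix();pn=p0+(np.array(p)-p0)*i/n
            d=T[:3,:3].T@(pn-T[:3,3]);w=R.from_matrix(T[:3,:3].T@Rn).as_rotvec()
            out.append(np.r_[d.round(4),w.round(4),grip].tolist());T[:3,3]=pn;T[:3,:3]=Rn
    for i in range(0,len(out),5): print(sum(out[i:i+5],[]))
def down(yaw): return R.from_euler('xyz',[180,0,yaw],degrees=True).as_matrix()
E
python3 - <<'E'
from h import *
plan([([.44,.27,.42],down(133),9),([.583,-.178,.45],down(102),11)])
E
```

```text
[-0.0375, -0.0288, -0.0017, -0.0002, 0.0, 0.0571, 1.0, -0.0391, -0.0267, -0.0017, -0.0002, 0.0, 0.0571, 1.0, -0.0406, -0.0244, -0.0018, -0.0002, 0.0, 0.0571, 1.0, -0.0419, -0.022, -0.0018, -0.0002, 0.0, 0.0571, 1.0, -0.0431, -0.0196, -0.0018, -0.0002, 0.0, 0.0571, 1.0]
[-0.0441, -0.0171, -0.0018, -0.0002, 0.0, 0.0571, 1.0, -0.045, -0.0146, -0.0018, -0.0002, 0.0, 0.0571, 1.0, -0.0458, -0.012, -0.0018, -0.0002, 0.0, 0.0571, 1.0, -0.0464, -0.0093, -0.0018, -0.0002, 0.0, 0.0571, 1.0, -0.0387, -0.0183, -0.0027, 0.0, -0.0, 0.0492, 1.0]
[-0.0395, -0.0163, -0.0027, 0.0, -0.0, 0.0492, 1.0, -0.0403, -0.0144, -0.0027, 0.0, -0.0, 0.0492, 1.0, -0.0409, -0.0124, -0.0027, 0.0, -0.0, 0.0492, 1.0, -0.0415, -0.0104, -0.0027, 0.0, -0.0, 0.0492, 1.0, -0.0419, -0.0083, -0.0027, 0.0, -0.0, 0.0492, 1.0]
[-0.0423, -0.0062, -0.0027, 0.0, -0.0, 0.0492, 1.0, -0.0425, -0.0041, -0.0027, 0.0, -0.0, 0.0492, 1.0, -0.0427, -0.0021, -0.0027, 0.0, -0.0, 0.0492, 1.0, -0.0428, 0.0, -0.0027, 0.0, -0.0, 0.0492, 1.0, -0.0427, 0.0022, -0.0027, 0.0, -0.0, 0.0492, 1.0]
```

Emit:
drive_tool(rows=[-0.0375,-0.029,-0.002,0,0,0.057,1,-0.039,-0.027,-0.002,0,0,0.057,1,-0.0405,-0.0245,-0.002,0,0,0.057,1,-0.042,-0.022,-0.002,0,0,0.057,1,-0.043,-0.0195,-0.002,0,0,0.057,1])

```text
time_s: 0.78
tool_pos: [0.3321, 0.4236, 0.4146]
tool_rot: [-180.0, 0.0, 146.0]
force: [-0.2, 0.4, 0.5]
grip_width: 0.0872
grasp_force: 0.0
```

Emit:
drive_tool(rows=[-0.044,-0.017,-0.002,0,0,0.057,1,-0.045,-0.0145,-0.002,0,0,0.057,1,-0.046,-0.012,-0.002,0,0,0.057,1,-0.0465,-0.0095,-0.002,0,0,0.057,1,-0.0385,-0.0185,-0.0025,0,0,0.049,1])

```text
time_s: 1.4
tool_pos: [0.4535, 0.2272, 0.425]
tool_rot: [-180.0, 0.0, 130.1]
force: [-0.2, 0.7, -0.3]
grip_width: 0.0868
grasp_force: 0.0
```

Emit:
drive_tool(rows=[-0.0395,-0.0165,-0.0025,0,0,0.049,1,-0.04,-0.0145,-0.0025,0,0,0.049,1,-0.041,-0.0125,-0.0025,0,0,0.049,1,-0.0415,-0.0105,-0.0025,0,0,0.049,1,-0.042,-0.0085,-0.0025,0,0,0.049,1])

```text
time_s: 2.02
tool_pos: [0.5172, 0.0237, 0.4377]
tool_rot: [180.0, -0.0, 116.1]
force: [0.2, -0.4, -1.0]
grip_width: 0.087
grasp_force: 0.0
```

Emit:
drive_tool(rows=[-0.0425,-0.006,-0.0025,0,0,0.049,1,-0.0425,-0.004,-0.0025,0,0,0.049,1,-0.0425,-0.002,-0.0025,0,0,0.049,1,-0.043,0,-0.0025,0,0,0.049,1,-0.0425,0.002,-0.0025,0,0,0.049,1])

```text
time_s: 2.65
tool_pos: [0.583, -0.1794, 0.4501]
tool_rot: [-180.0, -0.0, 102.1]
force: [1.3, 0.8, 0.1]
grip_width: 0.0871
grasp_force: 0.0
```

```bash
python3 - <<'E'
import pickle
from h import *
o=get_obs();print(o['time_s'],o['tool_pos'],o['tool_rot'],o['force'])
c=cam('wrist');pickle.dump(c,open('w1.pkl','wb'));save(c,'w1.png',None,1.25)
print(proj(c,[[.583,-.178,.194],[.4956,-.198,.145]]))
E
```

```text
2.65 [ 0.58296381 -0.17941223  0.4501472 ] [-1.79999431e+02 -1.76259199e-02  1.02080631e+02] [1.26644519 0.78652975 0.11599204]
[[322.216234   203.1974294 ]
 [216.5926301  186.53856917]]
```

View pics/w1.png

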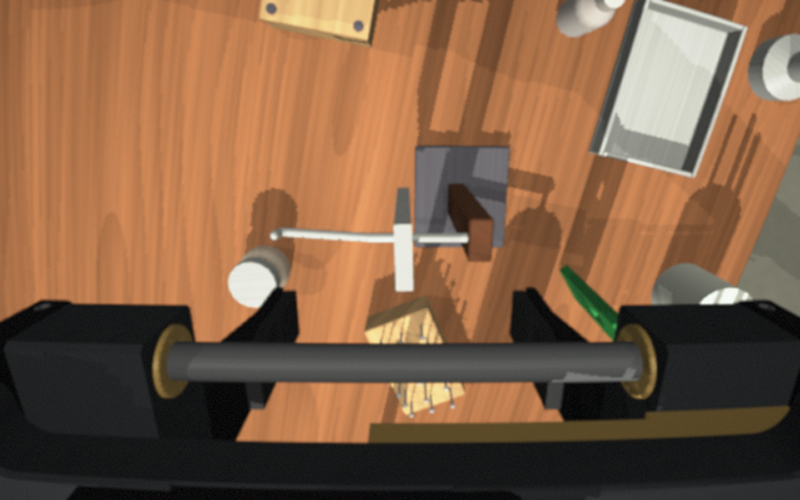

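The wrist view shows the plate top at (404,257)/1.25, the wire tip at (275,234)/1.25, the post top at (480,240)/1.25 and the base top edge at (416..509,148)/1.25.

```bash
python3 - <<'E'
import pickle
from h import *
np.set_printoptions(precision=4,suppress=True)
c=pickle.load(open('w1.pkl','rb'));b=pickle.load(open('side0.pkl','rb'))
q=lambda *p:(np.array(p)/1.25)
im=c['color'];g=im.max(2).astype(int)-im.min(2)
m=((g<35)&(im.min(2)>140)).astype(np.uint8); m[:170]=0; m[245:]=0; m[:,:312]=0;m[:,335:]=0
n,l,s,ce=cv2.connectedComponentsWithStats(m);i=1+np.argmax(s[1:,4]);print(s[i],ce[i])
rc=cv2.minAreaRect(np.argwhere(l==i)[:,::-1].astype(np.float32));print(rc)
bx=cv2.boxPoints(rc);print('box',onz(c,bx,.194)); print('ctr',onz(c,[rc[0]],.194))
print('manual',onz(c,[q(394,223),q(413,223),q(413,291),q(395,291),q(404,257)],.194))
t=onz(c,[q(275,234)],.145);print('tip z145',t, onz(c,[q(275,234)],.15))
print('tip tri',tri(c,[q(275,234)],b,[[305+(685-432)/3.2,110+83/3.2]]))
p=onz(c,[q(468,221),q(490,219),q(491,259),q(470,261)],.158);print('post',p,p.mean(0))
print('wire near post/plate',onz(c,[q(462,238),q(418,239),q(392,240),q(340,237)],.15))
print('base back edge',onz(c,[q(416,148),q(509,147)],.012))
E
```

```text
[312 179  23  54 805] [322.4584 204.7839]
((323.0, 205.5), (53.0, 22.0), 90.0)
box [[ 0.5724 -0.1622  0.194 ]
 [ 0.5873 -0.159   0.194 ]
 [ 0.5959 -0.1977  0.194 ]
 [ 0.5803 -0.2011  0.194 ]]
ctr [[ 0.5839 -0.1796  0.194 ]]
manual [[ 0.5745 -0.1613  0.194 ]
 [ 0.5848 -0.1591  0.194 ]
 [ 0.5935 -0.1989  0.194 ]
 [ 0.5833 -0.2011  0.194 ]
 [ 0.5841 -0.1796  0.194 ]]
tip z145 [[ 0.4985 -0.198   0.145 ]] [[ 0.4997 -0.1963  0.15  ]]
tip tri (array([ 0.4968, -0.1987,  0.1445]), np.float64(0.0031986087308998345))
post [[ 0.6215 -0.1592  0.158 ]
 [ 0.635  -0.1549  0.158 ]
 [ 0.6428 -0.1809  0.158 ]
 [ 0.6296 -0.1851  0.158 ]] [ 0.6322 -0.17    0.158 ]
wire near post/plate [[ 0.6221 -0.173   0.15  ]
 [ 0.5936 -0.1798  0.15  ]
 [ 0.5769 -0.1841  0.15  ]
 [ 0.5426 -0.1893  0.15  ]]
base back edge [[ 0.5854 -0.1316  0.012 ]
 [ 0.6708 -0.112   0.012 ]]
```

Emit:
drive_tool(rows=[-0.0005,0.001,0.02,0,0,0,-0.2,0,0,0.02,0,0,0,-0.2,0,0,0.02,0,0,0,-0.2,0,0,0.01,0,0,0,-0.2,0,0,0,0,0,0,-0.2], grip_force=40)

```text
time_s: 3.32
tool_pos: [0.5836, -0.1779, 0.3793]
tool_rot: [-179.9, -0.0, 102.2]
force: [0.3, -1.0, 0.0]
grip_width: 0.0451
grasp_force: 0.0
```

```bash
python3 - <<'E'
import pickle
from h import *
o=get_obs();print(o['time_s'],o['tool_pos'],o['tool_rot'],o['force'],o['grip_width'])
c=cam('wrist');pickle.dump(c,open('w2.pkl','wb'));save(c,'w2.png',None,1.25)
print(1.25*proj(c,[[.584,-.180,.194],[.584-.022,-.180-.0047,.165],[.584+.022,-.180+.0047,.165],[.4968,-.1985,.145],[.632,-.169,.158]]))
E
```

```text
3.325 [ 0.58360786 -0.17789476  0.37926295] [-1.79920005e+02 -4.87734693e-02  1.02192781e+02] [ 0.33487881 -0.98269762  0.04541645] 0.04512140575701024
[[402.06001111 315.7657414 ]
 [355.2186318  288.48038598]
 [449.54019252 288.72139905]
 [232.96233993 272.78668928]
 [502.31252917 281.86697488]]
```

View pics/w2.png

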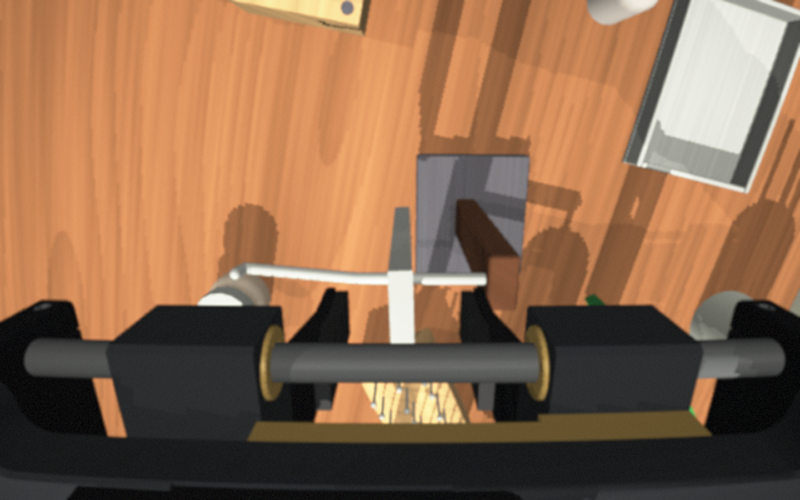

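The plate sits centred between the fingers at (402,~310)/1.25, clear of the post. I'll go down and grip.

Emit:
drive_tool(rows=[-0.001,0,0.013,0,0,0,-0.2,-0.001,0,0.013,0,0,0,-0.2,0,0,0.013,0,0,0,-0.2,0,0,0,0,0,0,-0.2,0,0,0,0,0,0,-0.4])

```text
time_s: 4.0
tool_pos: [0.5843, -0.1806, 0.3414]
tool_rot: [180.0, 0.0, 102.1]
force: [0.1, -0.2, 0.7]
grip_width: 0.0304
grasp_force: 0.0
```

Emit:
drive_tool(rows=[0,0,0,0,0,0,-1,0,0,0,0,0,0,-1,0,0,0,0,0,0,-1,0,0,0,0,0,0,-1,0,0,0,0,0,0,-1], grip_force=40)

```text
time_s: 4.62
tool_pos: [0.5841, -0.181, 0.3416]
tool_rot: [-180.0, 0.0, 102.1]
force: [-2.1, -1.4, 2.5]
grip_width: 0.0096
grasp_force: 39.9
```

Emit:
drive_tool(rows=[0,0,-0.002,0,0,0,-1,0,0,-0.002,0,0,0,-1,0,0,-0.002,0,0,0,-1,0,0,0,0,0,0,-1,0,0,0,0,0,0,-1])

```text
time_s: 5.25
tool_pos: [0.5842, -0.1804, 0.3471]
tool_rot: [-180.0, -0.0, 102.2]
force: [0.5, 0.3, -4.0]
grip_width: 0.0101
grasp_force: 39.9
```

```bash
cat >> h.py <<'E'
psi=np.radians(12.2); ex=np.array([np.cos(psi),np.sin(psi),0])
def pose(u,lz,tilt):
    Rm=R.from_rotvec(-np.radians(tilt)*np.array([-ex[1],ex[0],0])).as_matrix()@down(102.2)
    L=np.array([.5842,-.1804,0])-ex*(u-50)/1000; L[2]=lz
    return L-.1886*Rm[:,2],Rm
def lip(o): 
    T=T_tool(o);p=T[:3,3]+.1886*T[:3,2]; return 50+1000*(-(p-[.5842,-.1804,0])@ex), 1000*(p-[.5842,-.1804,0])@np.array([-ex[1],ex[0],0]), 1000*p[2]
E
python3 - <<'E'
from h import *
t=np.tan(np.radians(15))
g=[(*pose(70,.159,0),5)]
for i in range(1,11):
    u=70+2*i; g.append((*pose(u,(153-max(0,u-73)*t+6.2)/1000,1.5*i),1))
for i in range(1,6):
    u=90+5*i; g.append((*pose(u,(153-(u-73)*t+6.2)/1000,15),1))
plan(g,-1)
E
```

```text
[-0.0, -0.004, -0.0001, -0.0, -0.0, -0.0002, -1.0, -0.0, -0.004, -0.0001, -0.0, -0.0, -0.0002, -1.0, -0.0, -0.004, -0.0001, -0.0, -0.0, -0.0002, -1.0, -0.0, -0.004, -0.0001, -0.0, -0.0, -0.0002, -1.0, -0.0, -0.004, -0.0001, -0.0, -0.0, -0.0002, -1.0]
[-0.0, -0.0069, -0.0001, -0.0262, 0.0, 0.0, -1.0, 0.0, -0.0069, 0.0003, -0.0262, -0.0, -0.0, -1.0, 0.0, -0.007, 0.0005, -0.0262, -0.0, 0.0, -1.0, -0.0, -0.007, 0.0004, -0.0262, 0.0, -0.0, -1.0, 0.0, -0.007, 0.0004, -0.0262, 0.0, 0.0, -1.0]
[-0.0, -0.007, 0.0003, -0.0262, 0.0, 0.0, -1.0, 0.0, -0.007, 0.0003, -0.0262, 0.0, 0.0, -1.0, -0.0, -0.007, 0.0002, -0.0262, 0.0, -0.0, -1.0, 0.0, -0.007, 0.0002, -0.0262, -0.0, -0.0, -1.0, -0.0, -0.007, 0.0001, -0.0262, 0.0, 0.0, -1.0]
[0.0, -0.0052, -0.0, 0.0, 0.0, 0.0, -1.0, -0.0, -0.0052, 0.0, 0.0, 0.0, 0.0, -1.0, 0.0, -0.0052, 0.0, 0.0, 0.0, 0.0, -1.0, -0.0, -0.0052, -0.0, 0.0, 0.0, 0.0, -1.0, -0.0, -0.0052, 0.0, 0.0, 0.0, 0.0, -1.0]
```

Emit:
drive_tool(rows=[0,-0.004,0,0,0,0,-1,0,-0.004,0,0,0,0,-1,0,-0.004,0,0,0,0,-1,0,-0.004,0,0,0,0,-1,0,-0.004,0,0,0,0,-1])

```text
time_s: 5.88
tool_pos: [0.5643, -0.1848, 0.3473]
tool_rot: [180.0, -0.0, 102.1]
force: [0.3, 0.1, -4.0]
grip_width: 0.0096
grasp_force: 39.9
```

Emit:
drive_tool(rows=[0,-0.007,0,-0.026,0,0,-1,0,-0.007,0.0003,-0.026,0,0,-1,0,-0.007,0.0005,-0.026,0,0,-1,0,-0.007,0.0004,-0.026,0,0,-1,0,-0.007,0.0004,-0.026,0,0,-1])

```text
time_s: 6.5
tool_pos: [0.53, -0.1922, 0.3438]
tool_rot: [172.4, -0.0, 102.1]
force: [0.4, 0.1, -4.5]
grip_width: 0.0095
grasp_force: 39.9
```

```bash
python3 -c "
from h import *
o=get_obs();print(lip(o),o['tool_rot'],o['force'],o['grip_width'])"
```

```text
(np.float64(80.68335538262339), np.float64(-0.09085053589687037), np.float64(156.8293842649512)) [ 1.72448826e+02 -1.07851668e-02  1.02138199e+02] [ 0.38843015  0.13827605 -4.47496059] 0.009476111548287352
```

Emit:
drive_tool(rows=[0,-0.007,0.0003,-0.026,0,0,-1,0,-0.007,0.0003,-0.026,0,0,-1,0,-0.007,0.0002,-0.026,0,0,-1,0,-0.007,0.0002,-0.026,0,0,-1,0,-0.007,0.0001,-0.026,0,0,-1])

```text
time_s: 7.12
tool_pos: [0.4967, -0.1994, 0.3363]
tool_rot: [165.0, -0.0, 102.1]
force: [0.6, 0.0, -3.1]
grip_width: 0.0096
grasp_force: 39.9
```

Emit:
drive_tool(rows=[0,-0.005,0,0,0,0,-1,0,-0.005,0,0,0,0,-1,0,-0.005,0,0,0,0,-1,0,-0.005,0,0,0,0,-1,0,0,0,0,0,0,-1])

```text
time_s: 7.75
tool_pos: [0.4779, -0.2035, 0.3312]
tool_rot: [165.1, -0.0, 102.1]
force: [0.2, -0.8, -3.8]
grip_width: 0.01
grasp_force: 39.9
```

```bash
python3 -c "
from h import *
o=get_obs();print(lip(o),o['tool_rot'],o['force'],o['grip_width'])
a=cam('scene');b=cam('side')
f=lambda i:cv2.resize(i,None,fx=4,fy=4,interpolation=cv2.INTER_CUBIC)
x=f(a['color'][170:270,190:285]);y=f(b['color'][90:190,325:425]);cv2.imwrite('pics/z2.png',np.hstack([x,y]))
"
```

```text
(np.float64(110.25768105478434), np.float64(-0.08251927599821504), np.float64(148.88753248292483)) [ 1.65109204e+02 -1.75147810e-02  1.02128927e+02] [ 0.24409526 -0.79341968 -3.75481635] 0.009961564726890122
```

View pics/z2.png

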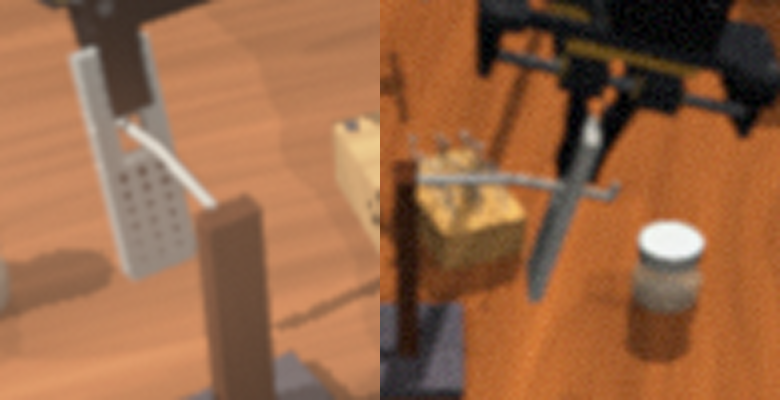

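The scene crop shows the wire entering the eye near its left edge, at about (120,125). The side crop shows the plate square to the drooping wire and just behind the tip. I'll check sideways centring relative to the plate's edges.

```bash
python3 -c "
from h import *
np.set_printoptions(precision=1,suppress=True)
o=get_obs();T=T_tool(o);a=cam('scene');cv2.imwrite('pics/s3.png',a['color'])
def P(x,y,z): # plate coords mm: x out(+ toward post), y, z above foot
    return (T@np.array([y/1000,x/1000,.1886+(89-z)/1000,1]))[:3]
crop=lambda p:(proj(a,p)-[190,170])*4
print('back face edges z89,z70,z10,top',crop([P(5,s*20,z) for z in (89,70,0,130) for s in(-1,1)]))
print('eye back',crop([P(5,s*8,z) for z in (89,70) for s in(-1,1)]))
im=cv2.resize(a['color'][170:270,190:285],None,fx=4,fy=4,interpolation=cv2.INTER_CUBIC).astype(int)
for r in (110,120,130,140,150): print(r,[tuple(im[r,x]) for x in range(76,190,6)] if 0 else [int(im[r,x].min()) for x in range(76,200,4)],[int(im[r,x,2]-im[r,x,0]) for x in range(76,200,4)])
"
```

```text
back face edges z89,z70,z10,top [[ 91.3 131.4]
 [161.5 105.5]
 [ 99.6 164.7]
 [169.1 138.3]
 [129.1 283.1]
 [196.2 255.3]
 [ 73.   57.8]
 [144.6  32.9]]
eye back [[112.7 123.5]
 [140.7 113.2]
 [120.8 156.7]
 [148.6 146.1]]
110 [96, 116, 149, 156, 138, 126, 128, 127, 116, 86, 57, 51, 55, 58, 64, 74, 86, 103, 116, 124, 128, 129, 121, 105, 95, 93, 93, 93, 92, 91, 90] [104, 81, 43, 22, 19, 21, 20, 20, 20, 24, 33, 34, 32, 32, 31, 29, 23, 20, 19, 17, 17, 20, 43, 84, 106, 107, 104, 103, 102, 103, 102]
120 [92, 99, 132, 165, 157, 133, 125, 127, 126, 122, 127, 143, 132, 108, 101, 96, 96, 106, 120, 126, 127, 128, 126, 112, 95, 90, 92, 92, 92, 92, 92] [101, 93, 64, 32, 20, 21, 22, 22, 22, 21, 21, 19, 20, 37, 67, 82, 56, 27, 19, 19, 18, 17, 26, 58, 94, 105, 103, 103, 103, 104, 105]
130 [96, 96, 112, 142, 158, 143, 126, 122, 125, 125, 118, 106, 119, 163, 198, 196, 168, 142, 134, 130, 125, 125, 128, 123, 106, 93, 92, 91, 92, 92, 92] [103, 104, 89, 58, 31, 23, 24, 25, 24, 27, 42, 61, 51, 28, 19, 20, 22, 22, 21, 20, 20, 20, 19, 35, 74, 101, 103, 103, 103, 102, 102]
140 [94, 92, 95, 118, 150, 153, 134, 123, 123, 125, 123, 111, 98, 97, 114, 142, 176, 199, 201, 185, 160, 135, 125, 123, 114, 100, 94, 96, 96, 96, 97] [98, 99, 95, 73, 40, 25, 25, 27, 26, 25, 34, 62, 91, 96, 79, 58, 35, 22, 19, 20, 21, 22, 20, 28, 56, 90, 106, 107, 107, 108, 110]
150 [94, 95, 96, 103, 130, 153, 145, 129, 123, 123, 125, 121, 110, 104, 109, 121, 131, 141, 156, 175, 196, 204, 187, 153, 125, 105, 96, 94, 95, 95, 95] [100, 101, 102, 93, 66, 36, 25, 25, 28, 28, 27, 40, 65, 73, 63, 47, 35, 28, 23, 24, 21, 20, 20, 20, 36, 77, 103, 107, 106, 105, 104]
```

Emit:
drive_tool(rows=[0,-0.006,0,0,0,0,-1,0,0,0.0015,0,0,0,-1,0,0,0.0015,0,0,0,-1,0,0,0,0,0,0,-1])

```text
time_s: 8.4
tool_pos: [0.4734, -0.2044, 0.3269]
tool_rot: [165.1, -0.0, 102.1]
force: [-1.3, 0.3, -2.4]
grip_width: 0.0098
grasp_force: 39.9
```

Emit:
drive_tool(rows=[0,0,0.0005,0,0,0,-1,0,0,0,0,0,0,-1])

```text
time_s: 8.65
tool_pos: [0.4735, -0.2045, 0.3265]
tool_rot: [165.1, -0.0, 102.1]
force: [-2.5, -1.3, -1.1]
grip_width: 0.0097
grasp_force: 39.9
```

Emit:
drive_tool(rows=[0,0,0.0005,0,0,0,-1,0,0,0,0,0,0,-1])

```text
time_s: 8.9
tool_pos: [0.4736, -0.2045, 0.3262]
tool_rot: [165.1, -0.0, 102.1]
force: [-3.4, -0.3, 2.4]
grip_width: 0.0098
grasp_force: 39.9
```

The force rises from about the first probe row, so the lip is touching. That contact height suggests less droop than the tip reading gave, so I'll check the slope in the side picture against the wire's upright plane.

```bash
python3 - <<'E'
import pickle
from h import *
np.set_printoptions(precision=1,suppress=True)
o=get_obs();print('lip',lip(o))
b=pickle.load(open('side0.pkl','rb'));im=b['color']
n=np.array([-ex[1],ex[0],0]);P0=np.array([.5842,-.1804,0])
def on(uv):
    c,d=ray(b,uv);s=((P0-c)@n)/(d@n);p=c+d*s[:,None];return np.c_[50-1000*(p-P0)@ex,1000*p[:,2]]
# wire: bright low-saturation pixels in each column
g=im.min(2).astype(float)
for x in list(range(338,347,2))+list(range(356,388)):
    col=g[122:146,x]; w=np.clip(col-col.min()-40,0,None)
    if w.sum()>0: y=122+(w*np.arange(24)).sum()/w.sum(); k=np.where(w>0)[0]; print(x,round(y,2),k.min()+122,k.max()+122,on([[x,y]])[0])
E
```

```text
lip (np.float64(114.72501687392678), np.float64(-0.22157957797215405), np.float64(143.929483534144))
338 133.28 129 139 [ 19.3 153.9]
340 135.13 131 144 [ 24.5 148.2]
342 135.4 129 144 [ 29.8 147.3]
344 133.44 128 140 [ 35.1 153.3]
346 133.93 131 135 [ 40.3 151.8]
356 138.03 132 145 [ 67.  138.8]
357 138.14 133 144 [ 69.7 138.5]
358 137.54 133 144 [ 72.3 140.3]
359 135.83 133 143 [ 74.7 145.6]
360 134.28 133 143 [ 77.2 150.3]
361 134.33 133 136 [ 79.8 150.2]
362 134.52 134 136 [ 82.5 149.6]
363 134.8 134 136 [ 85.2 148.7]
364 135.12 134 136 [ 87.8 147.7]
365 135.11 134 136 [ 90.5 147.7]
366 135.25 134 137 [ 93.1 147.2]
367 135.51 134 137 [ 95.8 146.4]
368 135.85 135 137 [ 98.5 145.3]
369 136.09 135 137 [101.2 144.6]
370 136.15 135 137 [103.8 144.4]
371 136.25 135 137 [106.5 144. ]
372 136.39 135 138 [109.1 143.6]
373 136.66 136 138 [111.8 142.7]
374 136.93 136 138 [114.5 141.9]
375 137.02 136 138 [117.2 141.6]
376 137.13 136 138 [119.8 141.2]
377 137.3 136 138 [122.5 140.6]
378 137.42 136 139 [125.2 140.3]
379 137.87 137 139 [127.9 138.8]
380 138.11 137 139 [130.6 138.1]
381 138.18 137 139 [133.3 137.8]
382 138.1 137 139 [135.9 138. ]
383 136.88 136 138 [138.3 141.8]
384 135.87 135 137 [140.7 144.9]
```

```bash
python3 - <<'E'
from h import *
t=np.tan(np.radians(12.5))
z=lambda u,h:(144.4-(u-114.6)*t+h/np.cos(np.radians(12.5)))/1000
g=[(*pose(114.6,z(114.6,3),14),2),(*pose(114.6,z(114.6,11),12.5),3)]
plan(g,-1)
E
```

```text
[0.0001, 0.002, -0.0017, 0.0079, 0.0001, -0.0005, -1.0, 0.0001, 0.002, -0.0017, 0.0079, 0.0001, -0.0005, -1.0, 0.0, 0.0023, -0.0026, 0.0087, -0.0, -0.0, -1.0, -0.0, 0.0023, -0.0026, 0.0087, 0.0, -0.0, -1.0, 0.0, 0.0023, -0.0027, 0.0087, 0.0, 0.0, -1.0]
```

Emit:
drive_tool(rows=[0,0.002,-0.0017,0.008,0,0,-1,0,0.002,-0.0017,0.008,0,0,-1,0,0.0023,-0.0026,0.0087,0,0,-1,0,0.0023,-0.0026,0.0087,0,0,-1,0,0.0023,-0.0022,0.0087,0,0,-1])

```text
time_s: 9.52
tool_pos: [0.4817, -0.2026, 0.3392]
tool_rot: [167.5, 0.0, 102.2]
force: [-0.3, -0.2, -4.1]
grip_width: 0.0095
grasp_force: 39.9
```

Emit:
drive_tool(rows=[0,0,0,0,0,0,-1])

```text
time_s: 9.65
tool_pos: [0.4818, -0.2026, 0.3393]
tool_rot: [167.5, 0.0, 102.2]
force: [0.9, -0.3, -4.3]
grip_width: 0.0102
grasp_force: 39.9
```

```bash
python3 - <<'E'
from h import *
o=get_obs();print(lip(o),o['tool_rot'],o['force'])
t=np.tan(np.radians(12.5))
z=lambda u,h:(144.4-(u-114.6)*t+h/np.cos(np.radians(12.5)))/1000
print(z(lip(o)[0],11))
plan([(*pose(116,z(116,11),12.5),1),(*pose(140,z(140,11),12.5),8)],-1)
E
```

```text
(np.float64(113.96057317534792), np.float64(-0.10026276592023035), np.float64(155.1464076899922)) [1.67493410e+02 1.79976607e-02 1.02163729e+02] [ 0.85642018 -0.26268185 -4.33358576]
0.15580883217163569
[0.0, -0.0019, -0.0006, 0.0001, 0.0004, -0.0006, -1.0, 0.0, -0.0031, -0.0, 0.0, -0.0, -0.0, -1.0, -0.0, -0.0031, -0.0, 0.0, -0.0, -0.0, -1.0, 0.0, -0.0031, 0.0, 0.0, -0.0, -0.0, -1.0, 0.0, -0.0031, -0.0, 0.0, -0.0, -0.0, -1.0]
[0.0, -0.0031, -0.0, 0.0, -0.0, -0.0, -1.0, 0.0, -0.0031, 0.0, 0.0, 0.0, -0.0, -1.0, -0.0, -0.0031, -0.0, 0.0, -0.0, -0.0, -1.0, 0.0, -0.0031, -0.0, 0.0, -0.0, -0.0, -1.0]
```

Emit:
drive_tool(rows=[0,-0.002,-0.0006,0,0,0,-1,0,-0.003,0,0,0,0,-1,0,-0.003,0,0,0,0,-1])

```text
time_s: 10.02
tool_pos: [0.4733, -0.2044, 0.3377]
tool_rot: [167.5, -0.0, 102.1]
force: [-0.4, -0.3, -4.6]
grip_width: 0.0093
grasp_force: 39.9
```

Emit:
drive_tool(rows=[0,-0.002,0,0,0,0,-1,0,-0.002,0,0,0,0,-1])

```text
time_s: 10.28
tool_pos: [0.4697, -0.2052, 0.337]
tool_rot: [167.5, -0.0, 102.1]
force: [-0.5, -0.4, -3.9]
grip_width: 0.0098
grasp_force: 39.9
```

Emit:
drive_tool(rows=[0,-0.002,0,0,0,0,-1,0,-0.001,0,0,0,0,-1])

```text
time_s: 10.52
tool_pos: [0.4669, -0.2058, 0.3363]
tool_rot: [167.5, -0.0, 102.1]
force: [0.3, -0.2, -4.3]
grip_width: 0.0098
grasp_force: 39.9
```

Emit:
drive_tool(rows=[0,-0.001,0,0,0,0,-1,0,-0.001,0,0,0,0,-1])

```text
time_s: 10.78
tool_pos: [0.4651, -0.2062, 0.3359]
tool_rot: [167.5, 0.0, 102.2]
force: [0.4, -0.9, -5.0]
grip_width: 0.0095
grasp_force: 39.9
```

Emit:
drive_tool(rows=[0,-0.0015,0,0,0,0,-1,0,-0.0015,0,0,0,0,-1])

```text
time_s: 11.02
tool_pos: [0.4621, -0.2068, 0.3352]
tool_rot: [167.5, 0.0, 102.1]
force: [-0.7, 1.0, -4.4]
grip_width: 0.0097
grasp_force: 39.9
```

Emit:
drive_tool(rows=[0,-0.0015,0,0,0,0,-1,0,-0.0015,0,0,0,0,-1])

```text
time_s: 11.28
tool_pos: [0.4592, -0.2074, 0.3346]
tool_rot: [167.5, -0.0, 102.1]
force: [-0.3, -0.8, -4.2]
grip_width: 0.0097
grasp_force: 39.9
```

Emit:
drive_tool(rows=[0,-0.0015,0,0,0,0,-1,0,-0.0015,0,0,0,0,-1])

```text
time_s: 11.52
tool_pos: [0.4564, -0.2081, 0.3339]
tool_rot: [167.5, -0.0, 102.1]
force: [0.6, -0.0, -4.3]
grip_width: 0.0098
grasp_force: 39.9
```

Emit:
drive_tool(rows=[0,-0.0015,0,0,0,0,-1,0,-0.0015,0,0,0,0,-1])

```text
time_s: 11.78
tool_pos: [0.4535, -0.2087, 0.3333]
tool_rot: [167.5, -0.0, 102.1]
force: [1.1, 0.2, -3.8]
grip_width: 0.0099
grasp_force: 39.9
```

Emit:
drive_tool(rows=[0,-0.002,0,0,0,0,-1,0,-0.002,0,0,0,0,-1])

```text
time_s: 12.02
tool_pos: [0.4497, -0.2095, 0.3324]
tool_rot: [167.5, -0.0, 102.1]
force: [0.5, 0.1, -4.3]
grip_width: 0.0097
grasp_force: 39.9
```

```bash
python3 - <<'E'
from h import *
o=get_obs();print(lip(o),o['tool_rot'],o['force'])
a=cam('scene');b=cam('side')
f=lambda i:cv2.resize(i,None,fx=4,fy=4,interpolation=cv2.INTER_CUBIC)
x=f(a['color'][170:270,190:285]);y=f(b['color'][90:190,335:435]);cv2.imwrite('pics/z4.png',np.hstack([x,y]))
E
```

```text
(np.float64(146.86134444220914), np.float64(-0.03383692095555358), np.float64(148.26874669720806)) [ 1.67512606e+02 -1.99046373e-03  1.02147309e+02] [ 0.5375651   0.05585738 -4.32457245]
```

View pics/z4.png

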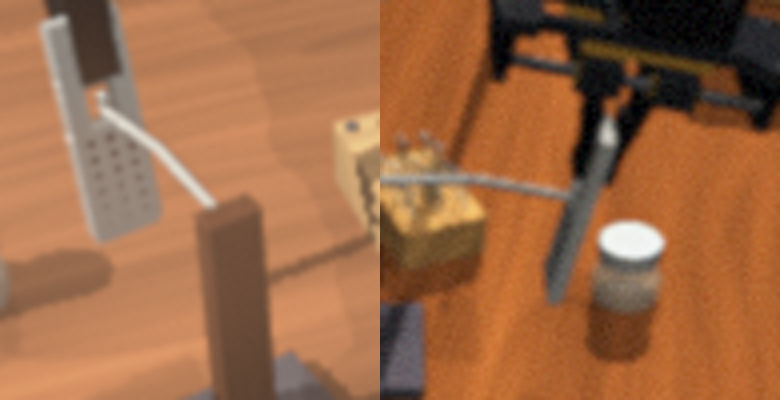

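The tip shows inside the eye, at (102,100) in the scene crop, with no contact force. I'll carry on straight out.

Emit:
drive_tool(rows=[0,-0.002,0,0,0,0,-1,0,-0.002,0,0,0,0,-1,0,-0.002,0,0,0,0,-1])

```text
time_s: 12.5
tool_pos: [0.4439, -0.2107, 0.3311]
tool_rot: [167.5, -0.0, 102.1]
force: [-0.2, -0.6, -3.6]
grip_width: 0.0098
grasp_force: 39.9
```

Emit:
drive_tool(rows=[0,-0.003,0,0,0,0,-1,0,-0.003,0,0,0,0,-1,0,-0.003,0,0,0,0,-1])

```text
time_s: 12.88
tool_pos: [0.4352, -0.2126, 0.3291]
tool_rot: [167.5, -0.0, 102.1]
force: [0.4, 0.2, -3.4]
grip_width: 0.01
grasp_force: 39.9
```

```bash
python3 - <<'E'
from h import *
o=get_obs();print(lip(o),o['tool_rot'],o['force'])
c=cam('wrist');save(c,'w5.png')
# lift out: back off, then straighten and rise
u=lip(o)[0]
plan([(*pose(u+10,.155,12.5),2),(*pose(u+16,.18,0),5)],-1)
E
```

```text
(np.float64(161.61221824579823), np.float64(-0.011422826988689202), np.float64(145.00974933373672)) [ 1.67509904e+02 -8.16835363e-03  1.02140519e+02] [ 0.35266509  0.16662812 -3.39223061]
[0.0, -0.0036, -0.006, -0.0003, -0.0, -0.0007, -1.0, 0.0, -0.0036, -0.006, -0.0003, -0.0, -0.0007, -1.0, 0.0, 0.0081, -0.0042, 0.0436, -0.0, 0.0, -1.0, 0.0, 0.0079, -0.0046, 0.0436, -0.0, -0.0, -1.0, -0.0, 0.0077, -0.0049, 0.0436, -0.0, 0.0, -1.0]
[0.0, 0.0075, -0.0053, 0.0436, -0.0, -0.0, -1.0, 0.0, 0.0072, -0.0056, 0.0436, -0.0, -0.0, -1.0]
```

View pics/w5.png

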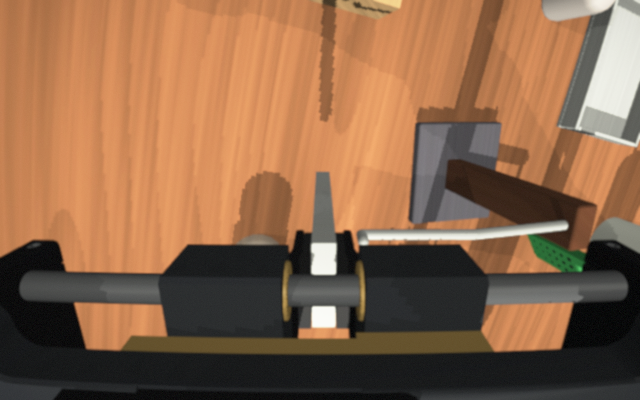

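The plate has left the wire: the tip at (362,238) is clear of the plate at (322,..). Now straighten and rise.

Emit:
drive_tool(rows=[0,-0.0036,-0.006,0,0,0,-1,0,-0.0036,-0.006,0,0,0,-1,0,0.0081,-0.0042,0.0436,0,0,-1,0,0.0079,-0.0046,0.0436,0,0,-1,0,0.0077,-0.0049,0.0436,0,0,-1])

```text
time_s: 13.55
tool_pos: [0.4467, -0.2102, 0.3578]
tool_rot: [175.0, 0.0, 102.1]
force: [-0.7, -0.5, -4.2]
grip_width: 0.0096
grasp_force: 39.9
```

Emit:
drive_tool(rows=[0,0.0075,-0.0053,0.0436,0,0,-1,0,0.0072,-0.0056,0.0436,0,0,-1,0,0,-0.01,0,0,0,-1,0,0,0,0,0,0,-1])

```text
time_s: 14.05
tool_pos: [0.4603, -0.2077, 0.38]
tool_rot: [179.8, 0.0, 102.1]
force: [-0.2, 0.5, -4.0]
grip_width: 0.0098
grasp_force: 39.9
```

```bash
python3 - <<'E'
from h import *
o=get_obs();print(lip(o),o['tool_pos'],o['tool_rot'],o['force'])
# foot is .1886+.089=.2776 below TCP; hover foot at z .075 above slot
plan([([.480,-.06,.375],down(90),5),([.480,0,.355],down(90),3)],-1)
E
```

```text
(np.float64(176.31904699428608), np.float64(-0.6005722120942683), np.float64(191.39884612675823)) [ 0.46029142 -0.20765707  0.37999799] [1.79832471e+02 4.35411065e-02 1.02126436e+02] [-0.2166962   0.5068284  -4.01894827]
[0.028, 0.0101, 0.001, 0.0006, 0.0001, 0.0423, -1.0, 0.0284, 0.0089, 0.001, 0.0006, 0.0001, 0.0423, -1.0, 0.0288, 0.0076, 0.001, 0.0006, 0.0001, 0.0423, -1.0, 0.0291, 0.0064, 0.001, 0.0006, 0.0001, 0.0423, -1.0, 0.0293, 0.0052, 0.001, 0.0006, 0.0001, 0.0423, -1.0]
[0.02, -0.0, 0.0067, -0.0, 0.0, 0.0, -1.0, 0.02, -0.0, 0.0067, -0.0, 0.0, 0.0, -1.0, 0.02, -0.0, 0.0067, -0.0, 0.0, 0.0, -1.0]
```

Emit:
drive_tool(rows=[0.028,0.01,0.001,0,0,0.0423,-1,0.0284,0.009,0.001,0,0,0.0423,-1,0.0288,0.0076,0.001,0,0,0.0423,-1,0.029,0.0064,0.001,0,0,0.0423,-1,0.0293,0.005,0.001,0,0,0.0423,-1])

```text
time_s: 14.68
tool_pos: [0.4793, -0.0592, 0.3739]
tool_rot: [179.9, -0.0, 89.9]
force: [1.6, -0.5, -3.6]
grip_width: 0.0095
grasp_force: 39.9
```

Emit:
drive_tool(rows=[0,0,0,0,0,0,-1])

```text
time_s: 14.8
tool_pos: [0.4795, -0.0573, 0.3736]
tool_rot: [180.0, -0.1, 90.3]
force: [-0.2, 0.0, -4.3]
grip_width: 0.0098
grasp_force: 39.9
```

```bash
python3 - <<'E'
import pickle
from h import *
np.set_printoptions(precision=4,suppress=True)
o=get_obs();print(o['time_s'],o['tool_pos'],o['tool_rot'])
c=cam('wrist');b=cam('side');a=cam('scene');pickle.dump((o,c,a,b),open('w6.pkl','wb'))
print(proj(c,[[.48,0,.045]]))
f=lambda i,k:cv2.resize(i,None,fx=k,fy=k,interpolation=cv2.INTER_CUBIC)
save(c,'w6.png')
E
```

```text
14.8 [ 0.4795 -0.0573  0.3736] [179.9812  -0.092   90.2678]
[[322.7881 116.163 ]]
```

View pics/w6.png

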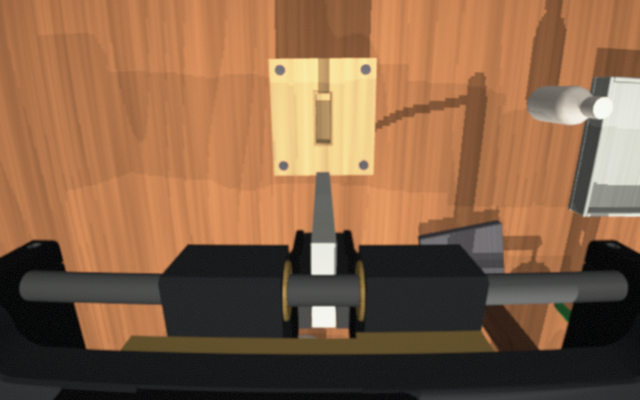

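The slot is at about (323,119), the four screws around it are square to the picture, and the plate's foot edge is at (322,173).

```bash
python3 - <<'E'
import pickle
from h import *
np.set_printoptions(precision=4,suppress=True)
o,c,a,b=pickle.load(open('w6.pkl','rb'))
im=c['color']
g=im.max(2)
m=((im.max(2)<130)).astype(np.uint8);m[:50]=0;m[172:]=0;m[:,:272]=0;m[:,374:]=0
n,l,s,ce=cv2.connectedComponentsWithStats(m)
sc=[ce[i] for i in range(1,n) if 20<s[i,4]<250]
print(np.array(sc)); S=onz(c,sc,.045);print(S,S.mean(0))
sl=[(315,93),(331,93),(332,144),(315,144)]
print('slot',onz(c,sl,.045),onz(c,sl,.045).mean(0))
T=T_tool(o)
P=lambda x,y,z:(T@np.array([y/1000,x/1000,.1886+(89-z)/1000,1]))[:3]
print('pred foot front corners',proj(c,[P(-5,20,4),P(5,20,4),P(-3.5,18,0),P(3.5,18,0)]))
print('pred scene/side foot',proj(a,[P(0,0,0)]),proj(b,[P(0,0,0)]))
r=im[172,300:345].astype(int).min(1);print(list(r)); print(list(im[165,300:345].min(1)));print(list(im[180:190,322].min(1)),list(im[164:180,322].min(1)))
E
```

```text
[[365.234   68.8085]
 [279.6458  69.5   ]
 [323.4138 140.6552]
 [283.     165.4103]
 [363.0769 164.7436]]
[[ 0.5154  0.0394  0.045 ]
 [ 0.4437  0.0385  0.045 ]
 [ 0.4806 -0.0212  0.045 ]
 [ 0.4445 -0.0436  0.045 ]
 [ 0.5163 -0.0426  0.045 ]] [ 0.4801 -0.0059  0.045 ]
slot [[ 0.4733  0.0194  0.045 ]
 [ 0.4869  0.0194  0.045 ]
 [ 0.4882 -0.0241  0.045 ]
 [ 0.4732 -0.0242  0.045 ]] [ 0.4804 -0.0024  0.045 ]
pred foot front corners [[315.1543 172.0857]
 [328.6638 172.0836]
 [317.2785 173.4716]
 [326.5774 173.4701]]
pred scene/side foot [[276.1356 193.4463]] [[382.1189 184.7838]]
[np.int64(147), np.int64(147), np.int64(149), np.int64(151), np.int64(155), np.int64(156), np.int64(157), np.int64(157), np.int64(155), np.int64(153), np.int64(151), np.int64(148), np.int64(149), np.int64(147), np.int64(144), np.int64(138), np.int64(126), np.int64(114), np.int64(110), np.int64(109), np.int64(108), np.int64(107), np.int64(109), np.int64(108), np.int64(105), np.int64(106), np.int64(104), np.int64(105), np.int64(111), np.int64(123), np.int64(137), np.int64(146), np.int64(148), np.int64(148), np.int6
[... 508 characters left out ...]
int8(138), np.uint8(137), np.uint8(135), np.uint8(134), np.uint8(133), np.uint8(137), np.uint8(141), np.uint8(142), np.uint8(144), np.uint8(148), np.uint8(147), np.uint8(148), np.uint8(147), np.uint8(147), np.uint8(145), np.uint8(144), np.uint8(144), np.uint8(142), np.uint8(143), np.uint8(145), np.uint8(150), np.uint8(154)]
[np.uint8(92), np.uint8(93), np.uint8(92), np.uint8(93), np.uint8(94), np.uint8(94), np.uint8(94), np.uint8(93), np.uint8(92), np.uint8(93)] [np.uint8(142), np.uint8(141), np.uint8(140), np.uint8(141), np.uint8(139), np.uint8(139), np.uint8(137), np.uint8(125), np.uint8(109), np.uint8(93), np.uint8(94), np.uint8(92), np.uint8(94), np.uint8(93), np.uint8(94), np.uint8(94)]
```

Emit:
drive_tool(rows=[0.02,0,0,0,0,0,-1,0.02,0,0,0,0,0,-1,0.0155,0.0005,0.01,0,0,0,-1,0,0,0.018,0,0,0,-1,0,0,0.014,0,0,0,-1])

```text
time_s: 15.58
tool_pos: [0.4799, -0.0048, 0.3305]
tool_rot: [-179.9, 0.0, 90.0]
force: [0.1, 0.2, -3.9]
grip_width: 0.0097
grasp_force: 39.9
```

Emit:
drive_tool(rows=[0,0,0,0,0,0,-1])

```text
time_s: 15.7
tool_pos: [0.4795, -0.0048, 0.3303]
tool_rot: [-179.8, 0.0, 90.0]
force: [-0.3, 0.2, -3.8]
grip_width: 0.0099
grasp_force: 39.9
```

```bash
python3 - <<'E'
from h import *
o=get_obs();print(o['time_s'],o['tool_pos'],o['tool_rot'],o['force'],'foot',o['tool_pos'][2]-.2776)
a=cam('scene');b=cam('side')
f=lambda i:cv2.resize(i,None,fx=5,fy=5,interpolation=cv2.INTER_CUBIC)
x=f(a['color'][160:240,265:335]);y=f(b['color'][170:250,345:415]);cv2.imwrite('pics/z7.png',np.hstack([x,y]))
E
```

```text
15.7 [ 0.47954309 -0.00484935  0.33028699] [-1.79822301e+02  4.61400309e-02  8.99635265e+01] [-0.32841016  0.16942594 -3.77998729] foot 0.05268698907097291
```

View pics/z7.png

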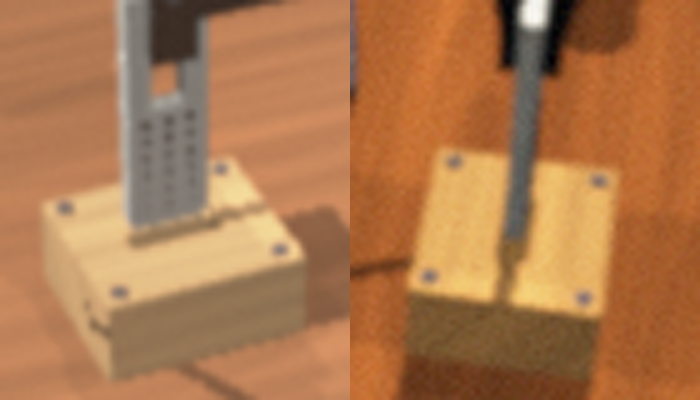

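The plate hovers just over the slot in both crops. I'll nudge it +3 mm in y and go down with force checks.

Emit:
drive_tool(rows=[0.003,0.0004,0,0,0,0,-1,0,0,0.004,0,0,0,-1,0,0,0.004,0,0,0,-1,0,0,0,0,0,0,-1])

```text
time_s: 16.3
tool_pos: [0.4804, -0.0013, 0.3234]
tool_rot: [-179.9, 0.0, 90.0]
force: [-0.2, -0.1, -3.2]
grip_width: 0.0095
grasp_force: 39.9
```

Emit:
drive_tool(rows=[0,0,0.003,0,0,0,-1,0,0,0.003,0,0,0,-1])

```text
time_s: 16.55
tool_pos: [0.4806, -0.0013, 0.3176]
tool_rot: [180.0, -0.0, 90.0]
force: [-0.2, -0.2, -3.4]
grip_width: 0.0095
grasp_force: 39.9
```

Emit:
drive_tool(rows=[0,0,0.003,0,0,0,-1,0,0,0.003,0,0,0,-1])

```text
time_s: 16.8
tool_pos: [0.4806, -0.0013, 0.3116]
tool_rot: [-180.0, -0.0, 90.0]
force: [-0.3, -0.2, -4.1]
grip_width: 0.0096
grasp_force: 39.9
```

Emit:
drive_tool(rows=[0,0,0.004,0,0,0,-1,0,0,0.004,0,0,0,-1,0,0,0.004,0,0,0,-1])

```text
time_s: 17.18
tool_pos: [0.4806, -0.0012, 0.2995]
tool_rot: [-180.0, 0.0, 90.0]
force: [0.8, -0.1, -4.0]
grip_width: 0.0098
grasp_force: 39.9
```

Emit:
drive_tool(rows=[0,0,0.002,0,0,0,-1,0,0,0.002,0,0,0,-1,0,0,0.001,0,0,0,-1])

```text
time_s: 17.55
tool_pos: [0.4806, -0.0013, 0.2947]
tool_rot: [-180.0, -0.0, 90.0]
force: [0.2, -0.3, -5.0]
grip_width: 0.0095
grasp_force: 39.9
```

Emit:
drive_tool(rows=[0,0,0.001,0,0,0,-1,0,0,0.001,0,0,0,-1])

```text
time_s: 17.8
tool_pos: [0.4808, -0.0012, 0.2932]
tool_rot: [180.0, -0.0, 90.0]
force: [-1.0, 0.1, 2.1]
grip_width: 0.0096
grasp_force: 39.9
```

Emit:
drive_tool(rows=[0,0,0.0005,0,0,0,-1,0,0,0,0,0,0,-1,0,0,0,0,0,0,-1,0,0,0,0,0,0,-1])

```text
time_s: 18.3
tool_pos: [0.4809, -0.0012, 0.2932]
tool_rot: [179.9, -0.0, 90.0]
force: [-1.9, 0.4, 6.7]
grip_width: 0.0097
grasp_force: 39.9
```

It stands on the floor with the force up to about 10 N while still held. Next: release and retreat.

Emit:
drive_tool(rows=[0,0,0,0,0,0,-0.8,0,0,0,0,0,0,-0.5,0,0,0,0,0,0,-0.3,0,0,0,0,0,0,-0.3,0,0,0,0,0,0,-0.3])

```text
time_s: 18.92
tool_pos: [0.4806, -0.0012, 0.2922]
tool_rot: [-180.0, 0.0, 90.0]
force: [-0.5, -0.4, -0.3]
grip_width: 0.0298
grasp_force: 0.0
```

Emit:
drive_tool(rows=[0,0,-0.02,0,0,0,-0.3,0,0,-0.03,0,0,0,-0.3,0,0,-0.04,0,0,0,-0.3,0,0,-0.04,0,0,0,-0.3,0,0,0,0,0,0,-0.3])

```text
time_s: 19.55
tool_pos: [0.4815, -0.0014, 0.4256]
tool_rot: [179.6, -0.1, 90.0]
force: [1.1, 0.5, -0.6]
grip_width: 0.0305
grasp_force: 0.0
```

```bash
python3 - <<'E'
from h import *
o=get_obs();print(o['time_s'],o['tool_pos'],o['force'],o['grip_width'])
a=cam('scene');b=cam('side')
f=lambda i:cv2.resize(i,None,fx=5,fy=5,interpolation=cv2.INTER_CUBIC)
x=f(a['color'][140:240,265:340]);y=f(b['color'][150:250,345:420]);cv2.imwrite('pics/z8.png',np.hstack([x,y]))
E
```

```text
19.55 [ 0.48152119 -0.00143327  0.42558604] [ 1.10968073  0.49033183 -0.64682169] 0.03051629717362609
```

View pics/z8.png

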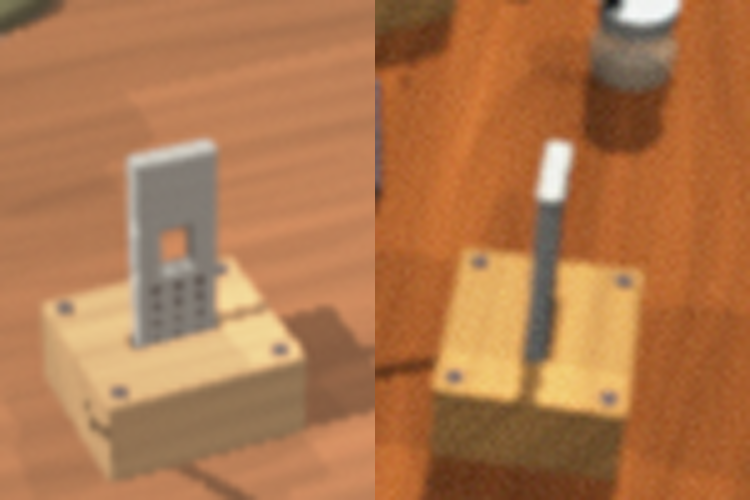

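The plate stands upright in the slot, eye end up, and the gripper is clear.

```bash
python3 -c "
from cell import sign_off;print(sign_off())"
```

```text
the job is handed in; nothing more can be done
None
```

The drawplate came off the wire, stands foot-first on the floor of the holder's slot and is released; the job is handed in (no verdict came back), with wire contact at most about 7 N by the wrist readings and no bystander touched.

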